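# Drag the rectangular scraper plate to the filing place

### The arm

A 6-joint arm with a two-finger parallel gripper is mounted at the origin on the work surface. World frame = base frame: x ahead of the robot, y to its left, z up, the work surface at z = 0. Lengths are in m, angles in rad, forces in N, time in s.
With the tool pointing down it reaches from about 0.325 to 0.9 m from the base axis. Payload 6.1 kg.
Tool frame: the origin (TCP) lies at the very end of the fingers, on their centre line; the grasp point (between the pads) lies 19 mm behind it; x points along the fingers, z is the direction in which the jaws open and shut, and the axes are right-handed (so a half turn about x gives the same grasp; the last joint's range is limited). The gripper opens to 85 mm and grips with 20 to 120 N. Pads are 22 mm wide; open, the fingers measure 114 mm over their backs; the gripper's body (76 mm by 85 mm) begins 54 mm behind the grasp point. The pads swing forward as they close: fully open they stand 13 mm farther back than shut.
Start: joints at [-1.334, 0.22, 1.526, -0, 1.395, -0.126], TCP at [0.222, -0.584, 0.193] pointing down, gripper open.
Joint ranges: [-2.98, 2.98], [-0.91, 2.08], [0.09, 2.57], [-1.24, 4.39], [0.2, 2.65], [-2.68, 2.68]. Speed limits (rad/s): [2.57, 2.57, 3.01, 3.14, 3.14, 3.14].

### API

Orientations are given as [roll, pitch, yaw] about the fixed x, y, z axes, in that order (R = Rz(yaw) Ry(pitch) Rx(roll)).
In Python, from plant import robot gives the robot as it stands. The module is installed in compiled form; this text tells all that it offers.
- The arm moves only by the tool step_arm, never from a script. Its argument "plan" is a list of rows, each a list of 3 entries, a list of its own where there are three numbers: the finger opening in m, from 0 to 0.0854, then the shift along the tool's x, y, z in m, then the turn about the tool's x in rad. A call has 1 to 12 rows; each row shifts and turns the commanded pose from where the row before left it, along the tool's axes as they then stand; what a row does not reach is not made up. A row lasts 1/12 s, in which the tool goes at most 41.7 mm and 7.16 degrees, less where a joint would pass 70% of its speed; a pose out of reach is approached as far as the arm can. A call is refused whole if a number of a shift passes 0.0417 or a number of a turn 0.125, either way. A call with a gripper value outside its range is refused whole. The fingers move at their own pace and stop on an object; "grip_force" is the grip in N (left out, the last holds). Time passes only in rows, so rows that do not move let the fingers close. It gives the time, the measured TCP pose, the force and the opening at its end, in the units of the state.
- robot.observe(): the state, without advancing time (a new reading comes with each control period).
- robot.capture(name): name is "scene" or "top" or "wrist"; returns a dict with "image" (400x640x3 uint8, red, green, blue), "range_z" (400x640 float32, m along the optical axis (not along the pixel's ray), 0 where there is no reading), "K" (3x3 intrinsics, pixels), "distortion" ([k1, k2, p1, p2, k3] as OpenCV has them; the pictures are not rectified), "world_from_camera" (4x4, takes a point from camera to world coordinates). Camera axes: x right, y down, z forward; pixel columns grow to the right and rows downward; lengths in m; the calibration is good to about 2 mm. A picture is of the moment at which its call begins.
- robot.close_job(): hands the job in, once; it reports no verdict.
The state is a dict: "t": time; "joint_pos": joint angles; "joint_velocities": joint speeds; "joint_efforts": joint torques, N m; "position": TCP position; "tool_rot": TCP orientation; "force": force on the tool from outside, world axes, zero at the start; "ft_torque": the same for the moment, N m; "gripper_width": opening from 0.0 (shut) to 1.0 (fully open).
Only numpy, scipy, OpenCV 4.12 (cv2) and the standard library are available. Lean on these libraries where they do the work, as an engineer would, in place of code of your own. Each camera call takes 0.05 s, during which the arm holds its last target.

### The job

Three flat dark-grey scraper plates lie in a row on the bench. Press your fingertips down on the top of the full-size rectangular one (four square corners, not the one with a round end, not the narrow one), drag it flat over the steel sheet without lifting it, and leave it inside the black tape frame beside the aluminium file guide, long edge along the guide. Leave the other two scraper plates where they lie.

Things in the scene. Friction and masses are not known exactly. Their poses are not given: they have to be found in the camera images.
- plate: Scraper plate to move: loose plain rectangle of smooth dark-grey plastic, 95 (x) by 130 (y, long edge) by 4 mm thick, 60 g, flat on the bench, too wide to grasp; slides easily under a 10 to 20 N press. Origin: centre of underside, z up. It starts at one of three places in a row; tools up to 22 mm high lie in its gaps, so draw it towards the robot (-x) first; the strip between row and file guide is clear.
- frame_centre (a point): Centre of the black tape frame, on the bench surface. The frame is flat tape (under 1 mm, no obstacle), inside 119 mm (x) by 154 mm (y), tape 7 mm wide. x and y of this point are those of the frame, z up. The fixed aluminium file guide, 150 mm along y and 18 mm high, stands on its robot side (-x), its nearest face 92 mm from the centre.
- round_plate: A scraper plate to leave alone: same plastic, thickness, width and length (95 by 130 by 4 mm), but its +y end is a half circle. Origin at the middle of its underside.
- narrow_plate: A scraper plate to leave alone: same plastic and thickness, rectangular but only 45 mm (x) by 130 mm (y). Origin at the centre of its underside.
Not all that is in view belongs to the job. Leave any green or pink look-alike of the plate alone.

How it is judged:
On the way:
1. the fingertips press on the top of the rectangular plate, inside its outline, and have dragged it at least 40 mm (contact force between the fingers and plate above 0.5 N and distance of plate from where it was at the start of the episode above 0.04 m and x of the grasp point in the frame of plate between -0.047 and 0.047 m and y of the grasp point in the frame of plate between -0.064 and 0.064 m), for 0.2 s.
At the end, for the whole second after the job is handed in: The rectangular plate lies flat and at rest on the sheet in the tape frame: its centre within 15 mm of the frame's centre along each of the frame's axes, its long edge within 0.2 rad (11 degrees) of the frame's y axis, the other two scraper plates not moved by more than 20 mm (x of plate in the frame of frame_centre between -0.015 and 0.015 m and y of plate in the frame of frame_centre between -0.015 and 0.015 m and angle between the y axis of plate and the y axis of frame_centre, either way round below 0.2 rad and height (world z) of plate below 0.004 m and angle between plate's own z axis and vertical below 0.05 rad and linear speed of plate below 0.01 m/s); the robot touches nothing.
It fails at once if the rectangular plate is lifted more than 12 mm off the sheet (height (world z) of plate above 0.012 m).
It fails at once if one of the other two scraper plates is moved more than 20 mm (distance of any of round_plate, narrow_plate from where it was at the start of the episode above 0.02 m).
It also fails if it takes over 43 s, if anything falls off the work surface, if the arm or the gripper's body presses on something with over 40 N, if the wrist force passes 120 N, or if a joint passes its speed limit or range.

## Working session

There is one attempt and no reset: what is moved stays moved. The work goes in short steps, Python scripts to look and compute and a tool call to move; the robot and the scene stay as the last step left them, time stands still between calls to the robot, and variables do not carry over. Pictures are saved under pics/ and viewed, and the job is handed in when it is done.

Besides the shell and the picture viewer there is one more tool, called after ">>>" by a JSON object that holds its "op" and its "data". step_arm: Moves the arm, as the interface text tells. Its arguments: {"type":"object","properties":{"plan":{"type":"array","items":{"type":"array"}},"grip_force":{"type":"number"}},"required":["plan"]}

```bash
mkdir -p pics; python3 - <<'E'
from plant import robot
import cv2,pickle
for n in ["top","scene"]:
    c=robot.capture(n); pickle.dump(c,open(n+".pkl","wb"))
    cv2.imwrite(f"pics/{n}0.png",c["image"][:,:,::-1])
    print(n,c["K"].round(1).tolist(),c["distortion"],c["world_from_camera"].round(3).tolist())
print(robot.observe())
E
```

```text
top [[386.6, 0.0, 315.0], [0.0, 386.6, 194.7], [0.0, 0.0, 1.0]] [0.03099127 0.         0.         0.         0.        ] [[-0.025, -0.997, 0.066, 0.366], [-1.0, 0.024, -0.015, 0.054], [0.014, -0.067, -0.998, 1.064], [0.0, 0.0, 0.0, 1.0]]
scene [[513.5, 0.0, 312.6], [0.0, 513.5, 198.4], [0.0, 0.0, 1.0]] [-0.07932881  0.          0.          0.          0.        ] [[-0.555, 0.524, -0.646, 1.339], [0.832, 0.345, -0.435, 0.626], [-0.005, -0.779, -0.627, 0.889], [0.0, 0.0, 0.0, 1.0]]
{'t': 0.1, 'joint_pos': array([-1.33407824e+00,  2.21175424e-01,  1.52749662e+00,  2.00143972e-05,
        1.39471853e+00, -1.26092817e-01]), 'joint_velocities': array([-0.00181592, -0.00086659, -0.00045921,  0.00036096, -0.00170013,
       -0.00015979]), 'joint_efforts': array([ 1.23951158e-03, -4.98239136e+01, -3.90546727e+01, -3.79766188e-04,
        5.62385932e-03,  1.73487933e-05]), 'position': array([ 0.22167588, -0.58370473,  0.19199131]), 'tool_rot': array([3.00454397, 1.56899829, 1.79655502]), 'force': array([-0.25343529, -0.29334844,  0.50702261]), 'ft_torque': array([0.08142622, 0.02685682, 0.00402124]), 'gripper_width': 0.996686523559167}
```

View pics/top0.png

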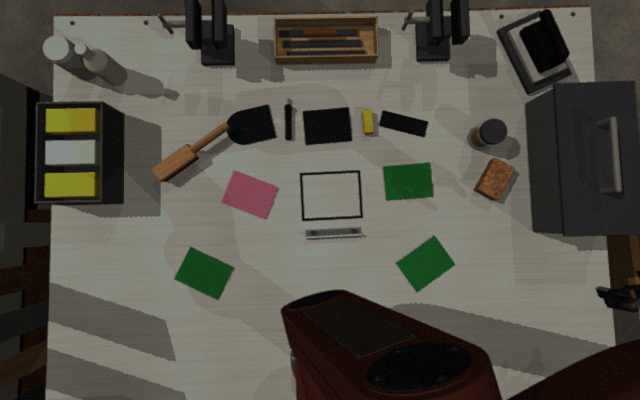

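View pics/scene0.png

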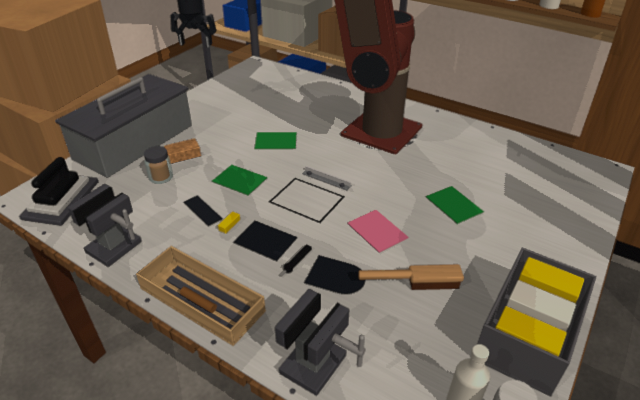

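Dark candidates in the top view: (251,125) has a round left end, (327,126) is a wide rectangle, and (404,123) is a narrow strip. The green sheets at (408,181), (425,263) and (204,273) and the pink one at (250,194) are look-alikes. My choice is (327,126). The frame is at (331,195) and the guide at (334,233). Next I'll measure and take a close crop.

```bash
cat > h.py <<'E'
import numpy as np,cv2
def ray(c,uv,z):
    uv=np.asarray(uv,float).reshape(-1,1,2)
    n=cv2.undistortPoints(uv,c["K"],np.array(c["distortion"],float)).reshape(-1,2)
    T=c["world_from_camera"]; d=np.c_[n,np.ones(len(n))]@T[:3,:3].T; o=T[:3,3]
    return o+d*((z-o[2])/d[:,2])[:,None]
def rect(c,cnt,z):
    p=ray(c,cnt.reshape(-1,2),z)[:,:2]
    (cx,cy),(w,h),a=cv2.minAreaRect((p*1000).astype(np.float32))
    if w>h: w,h,a=h,w,a-90   # long edge = h, at a+90
    return np.array([cx,cy]),w,h,(a+90)%180, cv2.contourArea((p*1000).astype(np.float32))
E
python3 - <<'E'
import pickle,cv2,numpy as np
from h import *
c=pickle.load(open("top.pkl","rb")); im=c["image"]
m=((im.max(2)<60)).astype(np.uint8)
roi=np.zeros_like(m); roi[90:240,220:440]=1
cs,_=cv2.findContours(m*roi,cv2.RETR_CCOMP,cv2.CHAIN_APPROX_NONE)
for k in cs:
    if cv2.contourArea(k)<150: continue
    print(cv2.boundingRect(k),[np.round(v,1) for v in rect(c,k,0.004)],"z0:",np.round(rect(c,k,0.0)[0],1))
uv=[(305,237),(363,235),(305,229),(362,229)]
print(ray(c,uv,0.018).round(3))
P=c["range_z"]
print([P[int(v),int(u)] for u,v in [(327,126),(331,195),(334,233)]])
cv2.imwrite("pics/crop0.png",cv2.resize(im[90:250,215:445,::-1],None,fx=3.4,fy=3.4,interpolation=cv2.INTER_CUBIC))
E
```

```text
(300, 171, 63, 50) [array([433.7,  -5.1]), np.float64(130.8), np.float64(165.1), np.float64(91.5), np.float64(20752.4)] z0: [434.   -5.4]
(301, 171, 61, 49) [array([434.1,  -5.1]), np.float64(125.9), np.float64(160.6), np.float64(91.5), np.float64(19412.9)] z0: [434.3  -5.4]
(379, 110, 49, 27) [array([ 629., -212.]), np.float64(45.9), np.float64(129.4), np.float64(74.3), np.float64(5443.1)] z0: [ 629.9 -213. ]
(303, 107, 49, 38) [array([ 6.275e+02, -1.000e-01]), np.float64(95.8), np.float64(129.8), np.float64(93.8), np.float64(11773.8)] z0: [ 6.285e+02 -3.000e-01]
(220, 105, 56, 40) [array([629.5, 224.8]), np.float64(96.1), np.float64(147.7), np.float64(102.5), np.float64(10890.4)] z0: [630.5 225.4]
(285, 104, 8, 36) [array([641.7, 106.7]), np.float64(19.5), np.float64(98.4), np.float64(178.8), np.float64(1594.9)] z0: [642.7 106.9]
[[ 0.322  0.068  0.018]
 [ 0.323 -0.088  0.018]
 [ 0.343  0.068  0.018]
 [ 0.339 -0.086  0.018]]
[np.float32(1.0763807), np.float32(1.0689472), np.float32(1.0596101)]
```

View pics/crop0.png

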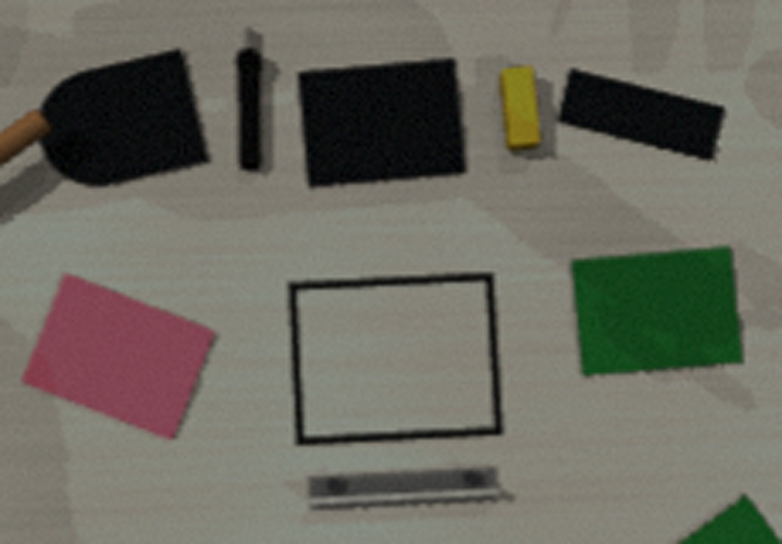

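```bash
cat > st.py <<'E'
import sys,numpy as np
from plant import robot
from scipy.spatial.transform import Rotation as R
def go(target=None):
    s=robot.observe(); M=R.from_euler('xyz',s["tool_rot"]).as_matrix()
    print("t",round(s["t"],2),"pos",s["position"].round(4),"F",s["force"].round(1),"w",round(s["gripper_width"],3))
    print("axes x,y,z (cols):\n",M.round(3)); print("angle of tool z in xy deg",np.degrees(np.arctan2(M[1,2],M[0,2])).round(1))
    if target: print("tool shift (mm) to target",(M.T@(np.array(target)-s["position"])*1000).round(1))
if __name__=="__main__": go([float(a) for a in sys.argv[1:4]] if len(sys.argv)>3 else None)
E
python3 st.py 0.628 0 0.19
```

```text
t 0.1 pos [ 0.2217 -0.5837  0.192 ] F [-0.3 -0.3  0.5] w 0.997
axes x,y,z (cols):
 [[-0.     0.935  0.355]
 [ 0.002  0.355 -0.935]
 [-1.     0.    -0.002]]
angle of tool z in xy deg -69.2
tool shift (mm) to target [   2.9  587.  -401.5]
```

>>> {"op": "step_arm", "data": {"plan": [[0,[0,0.029,-0.02],0],[0,[0,0.029,-0.02],0],[0,[0,0.029,-0.02],0],[0,[0,0.029,-0.02],0],[0,[0,0.029,-0.02],0],[0,[0,0.029,-0.02],0],[0,[0,0.029,-0.02],0],[0,[0,0.029,-0.02],0],[0,[0,0.029,-0.02],0],[0,[0,0.029,-0.02],0],[0,[0,0.029,-0.02],0],[0,[0,0.029,-0.02],0]], "grip_force": 20}}

```text
t: 1.1
position: [0.4624, -0.2347, 0.1927]
tool_rot: [-2.561, 1.57, 2.514]
force: [1.5, -0.3, 0.9]
gripper_width: 0.001
```

>>> {"op": "step_arm", "data": {"plan": [[0,[0,0.029,-0.02],0],[0,[0,0.029,-0.02],0],[0,[0,0.029,-0.02],0],[0,[0,0.029,-0.02],0],[0,[0,0.029,-0.02],0],[0,[0,0.029,-0.02],0],[0,[0,0.02,-0.02],0],[0,[0,0,0],0.11],[0,[0,0,0],0.11],[0,[0,0,0],0.11],[0,[0,0,0],0],[0,[0,0,0],0]]}}

```text
t: 2.1
position: [0.5934, -0.0366, 0.1925]
tool_rot: [-1.821, 1.57, 2.927]
force: [-0.3, 0.4, 0.3]
gripper_width: -0.0
```

```bash
python3 st.py 0.628 0 0.03
```

```text
t 2.1 pos [ 0.5934 -0.0366  0.1925] F [-0.3  0.4  0.3] w -0.0
axes x,y,z (cols):
 [[-0.001  0.999  0.036]
 [ 0.     0.036 -0.999]
 [-1.    -0.001 -0.   ]]
angle of tool z in xy deg -87.9
tool shift (mm) to target [162.5  36.1 -35.3]
```

>>> {"op": "step_arm", "data": {"plan": [[0,[0.01,0.012,-0.012],0],[0,[0.025,0.012,-0.012],0],[0,[0.025,0.012,-0.011],0],[0,[0.025,0,0],0],[0,[0.025,0,0],0],[0,[0.025,0,0],0],[0,[0.015,0,0],0],[0,[0,0,0],0],[0,[0,0,0],0]]}}

```text
t: 2.85
position: [0.6275, -0.0006, 0.042]
tool_rot: [-1.737, 1.568, 3.01]
force: [0.2, -0.0, 1.3]
gripper_width: 0.004
```

```bash
python3 st.py 0.628 0 0.004; python3 - <<'E'
from plant import robot
import cv2
for n in ["scene"]:
    c=robot.capture(n); cv2.imwrite(f"pics/{n}1.png",cv2.resize(c["image"][150:330,150:450,::-1],None,fx=2.6,fy=2.6))
E
```

```text
t 2.85 pos [ 6.275e-01 -6.000e-04  4.200e-02] F [ 0.2 -0.   1.3] w 0.004
axes x,y,z (cols):
 [[-0.002  0.999  0.035]
 [ 0.     0.035 -0.999]
 [-1.    -0.002 -0.   ]]
angle of tool z in xy deg -88.0
tool shift (mm) to target [38.   0.6 -0.6]
```

View pics/scene1.png

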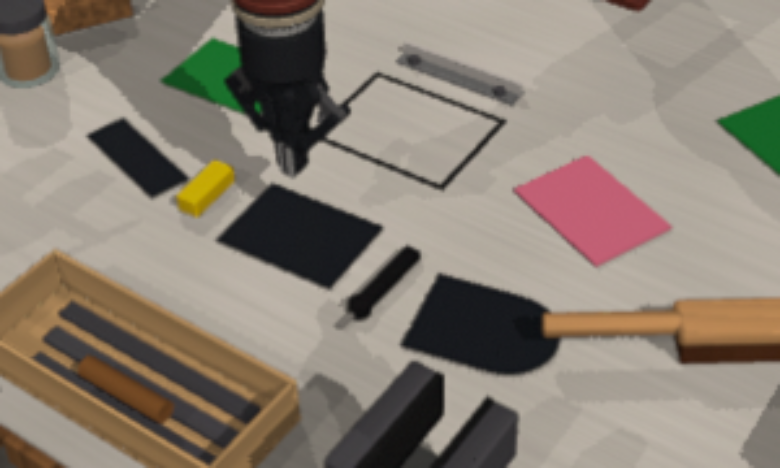

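The shut fingertips are at crop (290,172), a little behind the plate centre at (300,235). I'll compare that with the projection.

```bash
python3 - <<'E'
import pickle,cv2,numpy as np
from h import *
from plant import robot
c=pickle.load(open("scene.pkl","rb")); im=c["image"]
T=np.linalg.inv(c["world_from_camera"])
def pr(p):
    q,_=cv2.projectPoints(np.array([p],float),cv2.Rodrigues(T[:3,:3])[0],T[:3,3],c["K"],np.array(c["distortion"],float)); return q.ravel()
print("tip px in crop",(pr([.6275,-.0006,.042])-[150,150])*2.6)
m=(im.max(2)<60).astype(np.uint8); 
cs,_=cv2.findContours(m,cv2.RETR_LIST,cv2.CHAIN_APPROX_NONE)
for k in cs:
    if cv2.pointPolygonTest(k,(265,240),False)>0 or cv2.pointPolygonTest(k,(330,275),False)>0 or cv2.pointPolygonTest(k,(203,210),False)>0: print([np.round(v,1) for v in rect(c,k,0.004)])
m=cv2.inRange(im,(0,0,0),(70,70,70)); m[:170]=0;m[230:]=0;m[:,:268]=0;m[:,346:]=0
cs,_=cv2.findContours(m,cv2.RETR_EXTERNAL,cv2.CHAIN_APPROX_NONE)
for k in cs:
    if len(k)>60: print("frame?",cv2.boundingRect(k),[np.round(v,1) for v in rect(c,k,0.0)])
E
```

```text
tip px in crop [294.28362903 200.53056797]
[array([633.9, 217.7]), np.float64(95.0), np.float64(128.7), np.float64(102.4), np.float64(10384.6)]
[array([629.5,   3.5]), np.float64(94.0), np.float64(128.7), np.float64(93.7), np.float64(11658.7)]
[array([ 631.7, -208.5]), np.float64(43.1), np.float64(129.8), np.float64(74.3), np.float64(5148.5)]
frame? (269, 178, 75, 45) [array([433.9,  -3.9]), np.float64(130.8), np.float64(165.6), np.float64(91.5), np.float64(817.1)]
```

Both views agree on the plate to within 4 mm and on the frame to within 1.5 mm. The tips look slightly higher than computed, so I'll descend slowly on force.

>>> {"op": "step_arm", "data": {"plan": [[0,[0.01,0,0],0],[0,[0.01,0,0],0],[0,[0.008,0,0],0],[0,[0.003,0,0],0],[0,[0,0,0],0],[0,[0,0,0],0]]}}

```text
t: 3.4
position: [0.6282, -0.0005, 0.0116]
tool_rot: [-1.731, 1.57, 3.014]
force: [-0.7, -0.2, 0.3]
gripper_width: 0.001
```

```bash
python3 st.py 0.629 0.001 0.004; python3 - <<'E'
from plant import robot
import cv2
c=robot.capture("scene"); cv2.imwrite(f"pics/scene2.png",cv2.resize(c["image"][170:270,200:340,::-1],None,fx=5,fy=5))
E
```

```text
t 3.4 pos [ 6.282e-01 -5.000e-04  1.160e-02] F [-0.7 -0.2  0.3] w 0.001
axes x,y,z (cols):
 [[-0.001  0.999  0.033]
 [ 0.     0.033 -0.999]
 [-1.    -0.001 -0.   ]]
angle of tool z in xy deg -88.1
tool shift (mm) to target [ 7.6  0.8 -1.5]
```

View pics/scene2.png

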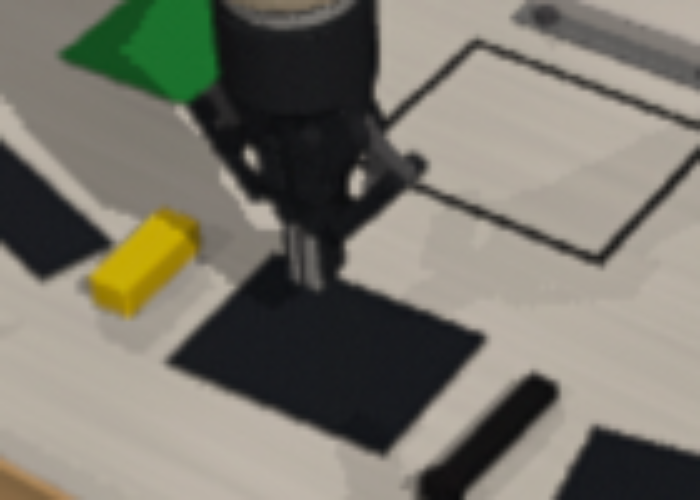

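>>> {"op": "step_arm", "data": {"plan": [[0,[0.003,0,0],0],[0,[0.003,0,0],0],[0,[0.002,0,0],0],[0,[0,0,0],0],[0,[0,0,0],0]]}}

```text
t: 3.87
position: [0.6283, -0.0005, 0.0038]
tool_rot: [-1.725, 1.57, 3.021]
force: [0.6, -0.1, -0.5]
gripper_width: 0.001
```

>>> {"op": "step_arm", "data": {"plan": [[0,[0.001,0,0],0],[0,[0,0,0],0],[0,[0.001,0,0],0],[0,[0,0,0],0]]}}

```text
t: 4.2
position: [0.6285, -0.0005, 0.0019]
tool_rot: [-2.704, 1.571, 2.042]
force: [-0.5, -0.4, -1.0]
gripper_width: 0.001
```

```bash
python3 - <<'E'
from plant import robot
import cv2
c=robot.capture("scene"); cv2.imwrite(f"pics/scene3.png",cv2.resize(cv2.convertScaleAbs(c["image"][190:270,220:320,::-1],alpha=3),None,fx=7,fy=7,interpolation=cv2.INTER_CUBIC))
print(robot.observe()["force"])
E
```

```text
[-1.18077436 -0.22556757 -0.11456654]
```

View pics/scene3.png

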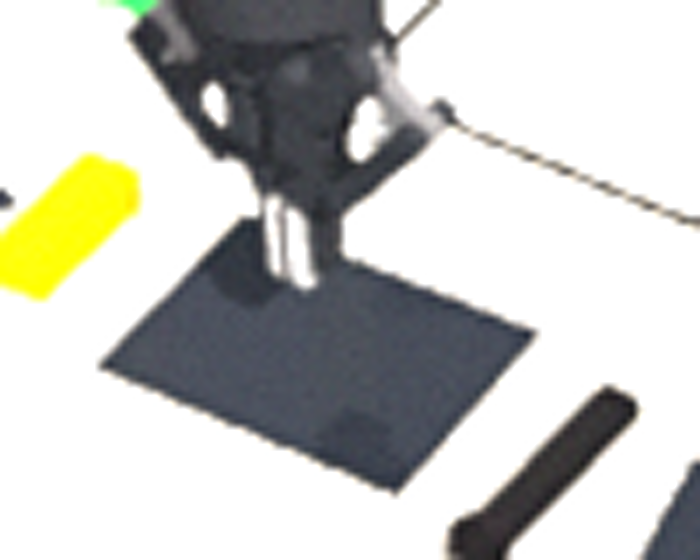

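The tips appear at px (262,230), short of the plate centre at (265.7,240.7), and there's still no force. The depth reading should show where they really are.

```bash
python3 - <<'E'
from plant import robot
import cv2,numpy as np
c=robot.capture("scene"); Z=c["range_z"]; T=c["world_from_camera"]
def p3(u,v):
    n=cv2.undistortPoints(np.array([[[u,v]]],float),c["K"],np.array(c["distortion"])).ravel(); z=Z[v,u]
    return (T@np.array([n[0]*z,n[1]*z,z,1]))[:3].round(4)
for u,v in [(259,222),(259,226),(262,222),(262,226),(262,228),(263,229),(263,230),(263,232),(263,236),(266,241),(255,231),(270,250),(250,240)]: print(u,v,c["image"][v,u],p3(u,v))
t=robot.capture("top"); cv2.imwrite("pics/top4.png",cv2.resize(cv2.convertScaleAbs(t["image"][80:240,220:440,::-1],alpha=2),None,fx=3.5,fy=3.5))
w=robot.capture("wrist"); cv2.imwrite("pics/wrist4.png",cv2.convertScaleAbs(w["image"][:,:,::-1],alpha=2))
E
```

```text
259 222 [81 79 77] [ 0.6398 -0.0017  0.0674]
259 226 [94 91 88] [ 0.6396 -0.0031  0.0536]
262 222 [103 101  97] [0.6384 0.0067 0.0704]
262 226 [102 100  97] [0.6369 0.0042 0.0551]
262 228 [99 96 93] [0.6375 0.0041 0.049 ]
263 229 [105 103 100] [0.6422 0.0112 0.0528]
263 230 [95 93 90] [0.6363 0.0058 0.0424]
263 232 [26 27 31] [ 0.6094 -0.0186  0.0028]
263 236 [25 27 31] [ 0.6215 -0.0091  0.0031]
266 241 [25 27 30] [0.6322 0.0087 0.0036]
255 231 [16 19 22] [ 0.6163 -0.0393  0.001 ]
270 250 [20 21 26] [0.6536 0.0378 0.0055]
250 240 [25 28 31] [ 0.6523 -0.0262  0.0046]
```

View pics/top4.png

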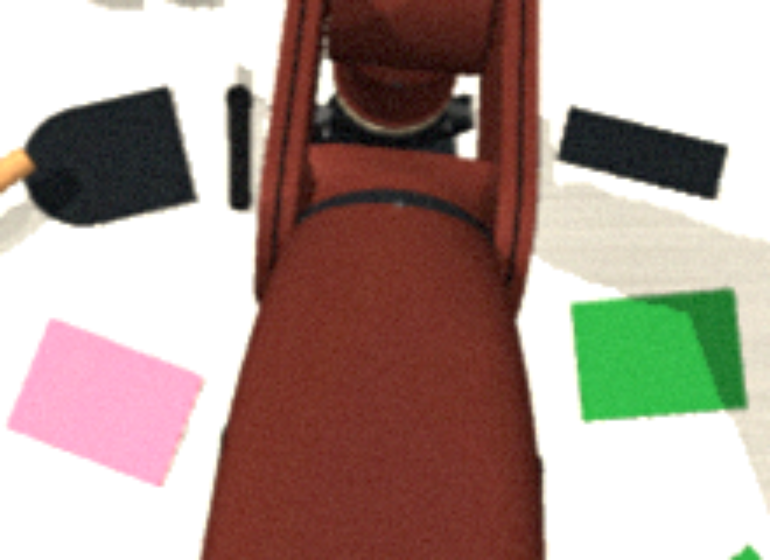

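View pics/wrist4.png

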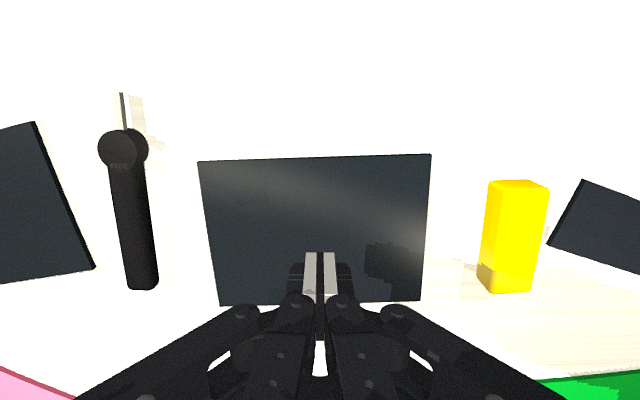

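The depth puts the tip ends at z≈0.04, not the reported 0.002. The pad face at x≈0.637 and y≈0.003 agrees horizontally. So the reported TCP height reads about 35–38 mm too low here. I'll trust the camera and force, and go on down in steps.

>>> {"op": "step_arm", "data": {"plan": [[0,[0.006,0,0],0],[0,[0.006,0,0],0],[0,[0.006,0,0],0],[0,[0.002,0,0],0],[0,[0,0,0],0],[0,[0,0,0],0]]}}

```text
t: 4.9
position: [0.6281, -0.0005, -0.0185]
tool_rot: [-1.738, 1.57, 3.007]
force: [0.7, -0.2, 0.4]
gripper_width: 0.003
```

```bash
python3 st.py; python3 - <<'E'
from plant import robot
import cv2,numpy as np
c=robot.capture("scene"); Z=c["range_z"]; T=c["world_from_camera"]; I=c["image"]
def p3(u,v):
    n=cv2.undistortPoints(np.array([[[u,v]]],float),c["K"],np.array(c["distortion"])).ravel(); z=Z[v,u]
    return (T@np.array([n[0]*z,n[1]*z,z,1]))[:3].round(4)
for v in range(228,246): print(v,I[v,263].tolist(),p3(263,v))
cv2.imwrite(f"pics/scene5.png",cv2.resize(cv2.convertScaleAbs(I[190:270,220:320,::-1],alpha=3),None,fx=7,fy=7,interpolation=cv2.INTER_CUBIC))
E
```

```text
t 4.9 pos [ 6.281e-01 -5.000e-04 -1.850e-02] F [ 0.7 -0.2  0.4] w 0.003
axes x,y,z (cols):
 [[-0.001  0.999  0.033]
 [ 0.     0.033 -0.999]
 [-1.    -0.001 -0.   ]]
angle of tool z in xy deg -88.1
228 [106, 104, 100] [0.6367 0.0067 0.0497]
229 [105, 103, 99] [0.6359 0.0057 0.0453]
230 [105, 102, 99] [0.6407 0.0096 0.0476]
231 [103, 101, 97] [0.6394 0.0082 0.0426]
232 [103, 100, 97] [0.6365 0.0053 0.0356]
233 [102, 101, 97] [0.6398 0.0079 0.0361]
234 [103, 101, 98] [0.6401 0.0079 0.0331]
235 [105, 103, 99] [0.6388 0.0064 0.0279]
236 [92, 90, 87] [0.6395 0.0067 0.0253]
237 [35, 34, 36] [ 0.6271 -0.0045  0.0064]
238 [24, 25, 29] [ 0.6277 -0.0042  0.0036]
239 [25, 28, 31] [ 0.6295 -0.003   0.0022]
240 [25, 26, 31] [0.6349 0.0015 0.0054]
241 [25, 27, 31] [0.6364 0.0025 0.0037]
242 [25, 26, 31] [0.6409 0.0062 0.0057]
243 [25, 27, 32] [0.6408 0.0058 0.002 ]
244 [24, 26, 30] [0.647  0.011  0.0063]
245 [21, 24, 27] [0.649  0.0125 0.0053]
```

View pics/scene5.png

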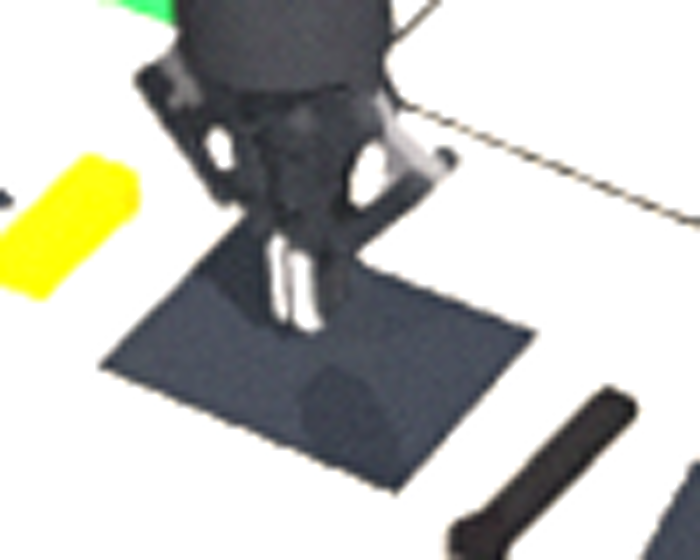

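The tip ends are at z≈0.024, with clear air still below them. I'll continue.

>>> {"op": "step_arm", "data": {"plan": [[0,[0.006,0,0],0],[0,[0.005,0,0],0],[0,[0.002,0,0],0],[0,[0.001,0,0],0],[0,[0,0,0],0],[0,[0,0,0],0]]}}

```text
t: 5.45
position: [0.6285, -0.0005, -0.0321]
tool_rot: [-1.839, 1.571, 2.906]
force: [0.5, 0.7, 0.0]
gripper_width: -0.001
```

>>> {"op": "step_arm", "data": {"plan": [[0,[0.001,0,0],0],[0,[0,0,0],0],[0,[0.001,0,0],0],[0,[0,0,0],0]]}}

```text
t: 5.78
position: [0.6284, -0.0005, -0.0341]
tool_rot: [-1.825, 1.571, 2.921]
force: [-0.3, -0.3, -0.2]
gripper_width: -0.003
```

>>> {"op": "step_arm", "data": {"plan": [[0,[0.001,0,0],0],[0,[0,0,0],0],[0,[0,0,0],0]]}}

```text
t: 6.03
position: [0.6288, -0.0006, -0.0342]
tool_rot: [1.308, 1.57, -0.23]
force: [-2.2, 0.2, 4.7]
gripper_width: 0.001
```

Contact at reported z = −0.0342, at 4.7 N. I'll press a bit more.

>>> {"op": "step_arm", "data": {"plan": [[0,[0.001,0,0],0],[0,[0,0,0],0],[0,[0,0,0],0]]}}

```text
t: 6.28
position: [0.6292, -0.0006, -0.0342]
tool_rot: [1.372, 1.57, -0.166]
force: [-3.6, -0.4, 10.1]
gripper_width: 0.0
```

>>> {"op": "step_arm", "data": {"plan": [[0,[0.001,0,0],0],[0,[0,0,0],0],[0,[0,0,0],0]]}}

```text
t: 6.53
position: [0.6296, -0.0007, -0.0343]
tool_rot: [1.344, 1.569, -0.194]
force: [-5.7, 0.4, 16.0]
gripper_width: 0.005
```

>>> {"op": "step_arm", "data": {"plan": [[0,[0,-0.003,0],0],[0,[0,-0.006,0],0],[0,[0,-0.008,0],0],[0,[0,-0.008,0],0],[0,[0,-0.008,0],0],[0,[0,-0.008,0],0],[0,[0,-0.008,0],0],[0,[0,-0.006,0],0],[0,[0,-0.003,0],0],[0,[0,0,0],0]]}}

```text
t: 7.37
position: [0.5736, -0.003, -0.0342]
tool_rot: [1.4, 1.564, -0.138]
force: [0.5, 0.6, 10.9]
gripper_width: 0.003
```

```bash
python3 st.py; cat > meas.py <<'E'
from plant import robot
import cv2,numpy as np,sys
from h import *
c=robot.capture("scene"); I=c["image"]
m=(I.max(2)<45).astype(np.uint8)
cs,_=cv2.findContours(m,cv2.RETR_LIST,cv2.CHAIN_APPROX_NONE)
for k in cs:
    if cv2.contourArea(k)>500 and len(k)<600:
        r=rect(c,k,0.004)
        if 300<r[0][0]<720 and abs(r[0][1])<300: print(cv2.boundingRect(k),[np.round(v,1) for v in r])
cv2.imwrite(f"pics/{sys.argv[1]}.png",cv2.resize(cv2.convertScaleAbs(I[150:300,180:420,::-1],alpha=2),None,fx=3.3,fy=3.3,interpolation=cv2.INTER_CUBIC))
E
python3 meas.py scene6
```

```text
t 7.37 pos [ 0.5736 -0.003  -0.0342] F [ 0.5  0.6 10.9] w 0.003
axes x,y,z (cols):
 [[ 0.006  0.999  0.033]
 [-0.001  0.033 -0.999]
 [-1.     0.006  0.001]]
angle of tool z in xy deg -88.1
(305, 256, 60, 38) [array([634.1, 218.1]), np.float64(92.6), np.float64(127.2), np.float64(102.1), np.float64(9946.6)]
(248, 171, 60, 76) [array([500.5, -45.9]), np.float64(151.4), np.float64(315.8), np.float64(32.7), np.float64(23731.4)]
```

View pics/scene6.png

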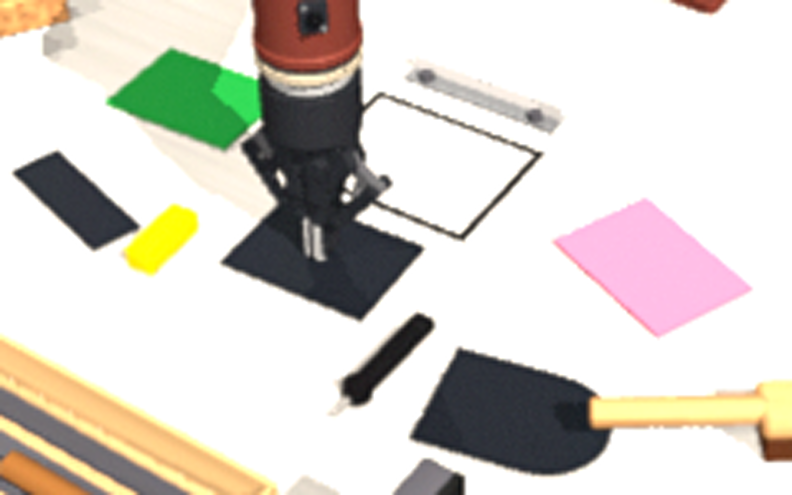

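The plate follows, flat and square: its near corner is at crop (360,320) and the tips are at (315,255). Force 10.9 N. I'll continue.

>>> {"op": "step_arm", "data": {"plan": [[0,[0.0005,-0.004,0],0],[0,[0,-0.008,0],0],[0,[0,-0.008,0],0],[0,[0,-0.008,0],0],[0,[0,-0.008,0],0],[0,[0,-0.008,0],0],[0,[0,-0.008,0],0],[0,[0,-0.006,0],0],[0,[0,-0.003,0],0],[0,[0,0,0],0]]}}

```text
t: 8.25
position: [0.5137, -0.0051, -0.0343]
tool_rot: [1.389, 1.562, -0.15]
force: [1.2, -1.0, 12.6]
gripper_width: -0.004
```

```bash
python3 st.py; python3 meas.py scene7
```

```text
t 8.25 pos [ 0.5137 -0.0051 -0.0343] F [ 1.2 -1.  12.6] w -0.004
axes x,y,z (cols):
 [[ 0.008  0.999  0.033]
 [-0.001  0.033 -0.999]
 [-1.     0.008  0.002]]
angle of tool z in xy deg -88.1
(305, 256, 60, 38) [array([634.1, 218. ]), np.float64(92.7), np.float64(127.4), np.float64(102.2), np.float64(9992.4)]
(261, 159, 59, 74) [array([434.2, -49.6]), np.float64(152.3), np.float64(326.7), np.float64(30.9), np.float64(25207.0)]
```

View pics/scene7.png

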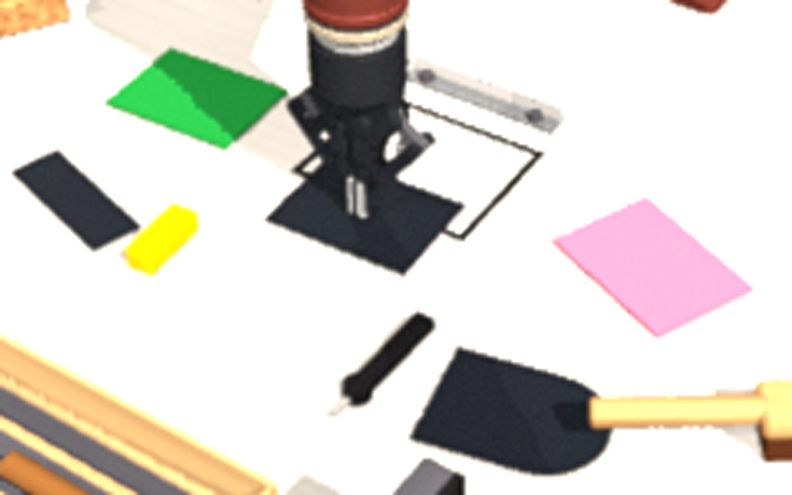

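```bash
python3 - <<'E'
import pickle,numpy as np
from h import *
c=pickle.load(open("scene.pkl","rb"))
L,N,R=ray(c,np.array([(268,218),(404,272),(463,207)])/3.3+[180,150],0.004)
print((L+R)/2,np.linalg.norm(L-N),np.linalg.norm(R-N),np.degrees(np.arctan2(*(N-L)[[1,0]])))
E
```

```text
[0.51540162 0.00145498 0.004     ] 0.12717697049794233 0.08971647113884132 93.39466957381126
```

>>> {"op": "step_arm", "data": {"plan": [[0,[0,-0.004,0],0],[0,[0,-0.008,0.001],0],[0,[0,-0.008,0.001],0],[0,[0,-0.008,0.001],0],[0,[0,-0.008,0],0],[0,[0,-0.008,0],0],[0,[0,-0.008,0],0],[0,[0,-0.008,0],0],[0,[0,-0.008,0],0],[0,[0,-0.007,0],0],[0,[0,-0.004,0],0],[0,[0,0,0],0]]}}

```text
t: 9.3
position: [0.4353, -0.0111, -0.0343]
tool_rot: [1.34, 1.561, -0.198]
force: [1.0, -0.3, 16.4]
gripper_width: 0.007
```

```bash
python3 st.py; python3 meas.py scene8
```

```text
t 9.3 pos [ 0.4353 -0.0111 -0.0343] F [ 1.  -0.3 16.4] w 0.007
axes x,y,z (cols):
 [[ 0.009  0.999  0.033]
 [-0.002  0.033 -0.999]
 [-1.     0.009  0.002]]
angle of tool z in xy deg -88.1
(305, 256, 60, 38) [array([633.9, 218.1]), np.float64(92.9), np.float64(127.2), np.float64(102.3), np.float64(10021.7)]
(278, 144, 55, 71) [array([347.5, -58.6]), np.float64(147.7), np.float64(340.4), np.float64(30.2), np.float64(26087.0)]
```

View pics/scene8.png

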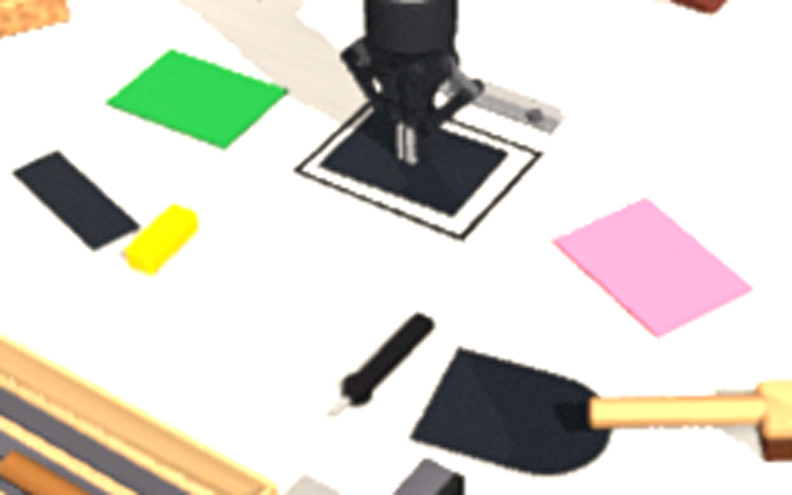

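```bash
python3 - <<'E'
import pickle,numpy as np
from h import *
c=pickle.load(open("scene.pkl","rb"))
for q,z in (([(320,163),(454,216),(508,153)],.004),([(296,170),(462,239),(542,153)],0)):
    L,N,R=ray(c,np.array(q)/3.3+[180,150],z)
    print((L+R)/2,np.linalg.norm(L-N),np.linalg.norm(R-N),np.degrees(np.arctan2(*(N-L)[[1,0]])))
E
```

```text
[ 0.43635001 -0.00539779  0.004     ] 0.1301494059924823 0.09255385209736634 92.13916859846037
[ 4.33618617e-01 -1.88308583e-03  5.55111512e-17] 0.16238136339315354 0.12829043297812473 91.2272189775533
```

It's centred within about 4 mm and 1°. I'll lift off, then move aside so the top camera has a clear view.

>>> {"op": "step_arm", "data": {"plan": [[0,[-0.002,0,0],0],[0,[-0.003,0,0],0],[0,[-0.01,0,0],0],[0,[-0.02,0,0],0],[0,[-0.025,0,0],0],[0,[-0.03,0,0],0],[0,[-0.03,0,0],0],[0,[-0.03,0,0],0],[0,[-0.02,0,0],0],[0,[0,0,0],0]]}}

```text
t: 10.18
position: [0.4337, -0.0106, 0.1379]
tool_rot: [1.332, 1.562, -0.206]
force: [-0.2, 0.9, -0.5]
gripper_width: 0.002
```

>>> {"op": "step_arm", "data": {"plan": [[0,[0,0,0.015],0],[0,[0,0,0.03],0],[0,[0,0,0.03],0],[0,[0,0,0.03],0],[0,[0,0,0.03],0],[0,[0,0,0.03],0],[0,[0,0,0.03],0],[0,[0,0,0.03],0],[0,[0,0,0.03],0],[0,[0,0,0.03],0],[0,[0,0,0.015],0],[0,[0,0,0],0]]}}

```text
t: 11.18
position: [0.4398, -0.3122, 0.1319]
tool_rot: [-1.636, 1.57, 3.106]
force: [-1.3, 0.3, 0.5]
gripper_width: 0.001
```

```bash
python3 st.py; python3 - <<'E'
from plant import robot
import cv2,numpy as np
from h import *
for n in ("top","scene"):
    c=robot.capture(n); I=c["image"]
    m=(I.max(2)<60).astype(np.uint8)
    cs,_=cv2.findContours(m,cv2.RETR_LIST,cv2.CHAIN_APPROX_NONE)
    for k in cs:
        if cv2.contourArea(k)>500:
            r=rect(c,k,0.004)
            if 350<r[0][0]<720 and abs(r[0][1])<300: print(n,cv2.boundingRect(k),[np.round(v,1) for v in r])
    if n=="top": cv2.imwrite("pics/top9.png",cv2.resize(cv2.convertScaleAbs(I[90:250,215:445,::-1],alpha=2),None,fx=3.4,fy=3.4))
E
```

```text
t 11.18 pos [ 0.4398 -0.3122  0.1319] F [-1.3  0.3  0.5] w 0.001
axes x,y,z (cols):
 [[-0.001  1.     0.03 ]
 [ 0.     0.03  -1.   ]
 [-1.    -0.001 -0.   ]]
angle of tool z in xy deg -88.3
top (308, 177, 50, 37) [array([434.4,  -9.9]), np.float64(93.3), np.float64(128.3), np.float64(93.5), np.float64(11373.3)]
top (301, 171, 61, 49) [array([434. ,  -5.4]), np.float64(126.3), np.float64(161.5), np.float64(91.5), np.float64(19496.0)]
top (300, 171, 63, 50) [array([434.,  -5.]), np.float64(130.2), np.float64(165.0), np.float64(91.5), np.float64(20695.9)]
top (379, 111, 49, 26) [array([ 629. , -211.7]), np.float64(44.5), np.float64(128.8), np.float64(74.3), np.float64(5337.2)]
top (227, 105, 49, 40) [array([631.7, 215.1]), np.float64(94.9), np.float64(127.6), np.float64(102.4), np.float64(10612.9)]
top (218, 9, 422, 391) [array([ 420.5, -280.9]), np.float64(1067.2), np.float64(1140.1), np.float64(88.2), np.float64(441331.9)]
scene (305, 256, 60, 38) [array([634.1, 217.8]), np.float64(94.3), np.float64(128.5), np.float64(102.3), np.float64(10285.4)]
scene (277, 183, 57, 32) [array([436.3,  -6.7]), np.float64(93.3), np.float64(128.9), np.float64(93.5), np.float64(11367.2)]
```

View pics/top9.png

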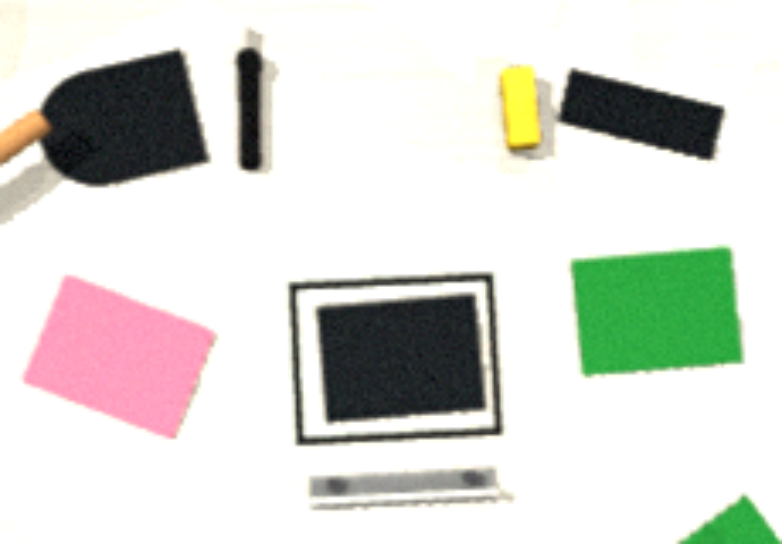

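The plate lies inside the frame on all sides, at crop (402,358) with the frame centre at (396,358). The other two plates haven't moved. Handing in.

```bash
python3 - <<'E'
from plant import robot
s=robot.observe(); print(abs(s["joint_velocities"]).max(), s["force"])
robot.close_job()
E
```

```text
0.026013723827946027 [0.34196117 0.14334934 0.20596896]
the job is handed in; nothing more can be done
```

I pressed the shut fingertips on the rectangular plate at about 11–16 N and dragged it roughly 194 mm towards the robot, flat on the sheet, into the tape frame. I then lifted straight off, moved aside and handed the job in at about t = 11 s.

**Last checks:**

| Check | Top view | Scene view | Allowed |
|---|---|---|---|
| Plate offset from frame centre, x | about 0.5 mm | about 2 mm | 15 mm |
| Plate offset from frame centre, y | about −4.5 mm | about −3 mm | 15 mm |
| Long edge against frame y axis | about 2° | about 2° | 11° |

- **Other two plates:** the narrow plate measured the same as at the start in the top view, and the round plate the same in the scene view. The round plate's first top-view outline included part of the brush handle, so only the later one fits its size.
- **Robot:** it touched nothing when I handed in.

**Disagreements:**
- **TCP height:** the reported height near the bench read about 38 mm too low. Contact with the plate's top came at a reported z of −0.034, so I made the descent on camera depth and force instead.
- **Cameras:** the top and scene views differed by up to 4 mm in absolute position. I judged the placing by comparing plate and frame within each view.

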